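# Roll the veneer strips flush on the sample panel

## Task

Clear the sanding block off the veneer panel into the tool tray. Then pick up the hand roller and roll it along the panel with steady downward pressure (15 to 20 N is plenty, never over 60 N) until all five raised strips are fully down; press the strips with nothing but the roller. Finally set the roller, without dropping it, upright and square on its stand with both feet on the rails, and leave everything else alone.

Things in the scene. Friction and masses are not known exactly. Their poses are not given: they have to be found in the camera images.
- panel: Fixed veneer panel, 112 mm (its x) by 214 mm (its y, the rolling direction), dark wooden frame whose top is 21 mm above the table. Five strips, each 80 mm (x) by 36 mm (y), lie side by side, strip0 at -y to strip4 at +y, centres at y = -75.2, -37.6, 0, 37.6, 75.2 mm; tops 26 mm above the table when joint is 0, 22 mm when fully down. Origin: centre of the underside, on the table; z up.
- block_center (a point): Yellow sanding block with cork sole, 100 mm (its x) by 46 mm (its y) by 38 mm high, about 0.15 kg, lying loose on the panel. The point is its centre, 19 mm above its underside; z up.
- tray: Fixed grey open tool tray, 200 mm (its x) by 160 mm (its y), walls 5 mm thick, rim 25 mm above the table, inner floor 5 mm above it; empty. Origin at the centre of its underside.
- roller_grip (a point): Centre of the hand roller's red level grip bar, 100 mm long (its x), 24 mm thick (its y), 28 mm high; z up. Pinch it across its thickness from above. Below it a black rubber barrel (radius 26 mm, 92 mm wide) turns freely about the roller's x axis; its axle is 73 mm and its lowest line 99 mm below this point. Mass about 0.5 kg. Half a turn about z makes no difference.
- stand: Fixed blue roller stand, 190 mm (its x) by 120 mm (its y). Two rails along its y, 26 mm wide, centred at x = -73 and 73 mm, tops 28 mm above the table. The roller's feet stand on them, its x along the stand's x; the barrel hangs clear of the base plate (8 mm thick), the grip point 111 mm above the table. Origin: centre of the underside.
- barrel (a joint): Turning angle (rad) of the roller's barrel about its axle; either sense.
- roller: The same roller; origin on the barrel's lowest line, 99 mm below the grip point. Aluminium cheeks at x = -54 and 54 mm (8 mm thick, 24 mm wide) join bar and axle; each has a flat foot, x from 50 to 72 mm out, 50 mm along y, underside 16 mm above this origin.
- block: The same sanding block; origin at the centre of its underside.
- strip0 (a joint): How far veneer strip 0 (of 0 to 4, from the panel's -y end to its +y end) is pressed down, m: 0 to 0.001 at the start, 0.004 is fully down against a stop. It is a stiff push fit: it sinks at about 7 N, plus 40 N per m/s of speed, and stays where it is left.
- strip1 (a joint): How far veneer strip 1 (of 0 to 4, from the panel's -y end to its +y end) is pressed down, m: 0 to 0.001 at the start, 0.004 is fully down against a stop. It is a stiff push fit: it sinks at about 7 N, plus 40 N per m/s of speed, and stays where it is left.
- strip2 (a joint): How far veneer strip 2 (of 0 to 4, from the panel's -y end to its +y end) is pressed down, m: 0 to 0.001 at the start, 0.004 is fully down against a stop. It is a stiff push fit: it sinks at about 7 N, plus 40 N per m/s of speed, and stays where it is left.
- strip3 (a joint): How far veneer strip 3 (of 0 to 4, from the panel's -y end to its +y end) is pressed down, m: 0 to 0.001 at the start, 0.004 is fully down against a stop. It is a stiff push fit: it sinks at about 7 N, plus 40 N per m/s of speed, and stays where it is left.
- strip4 (a joint): How far veneer strip 4 (of 0 to 4, from the panel's -y end to its +y end) is pressed down, m: 0 to 0.001 at the start, 0.004 is fully down against a stop. It is a stiff push fit: it sinks at about 7 N, plus 40 N per m/s of speed, and stays where it is left.
- jar: Bystander, to be left alone: amber glass jar, 70 mm wide, 90 mm high. Origin on its underside.
- mug: Bystander, to be left alone: blue mug, 80 mm wide, 90 mm high. Origin on its underside.
- spatula: Bystander, to be left alone: spatula, 200 mm long, lying. Origin on its underside.
- hammer: Bystander, to be left alone: hammer, 260 mm long, lying. Origin on its underside.
- offcut: Bystander, to be left alone: flat wooden offcut, 60 by 150 by 12 mm, lying. Origin on its underside.
- marker: Bystander, to be left alone: white marker pen with blue cap, 137 mm long, lying. Origin on its underside.

How it is judged:
By the outcome, as a careful person would: the job done as asked, in the order asked, and still so for the second after the job is handed in, with the robot touching nothing.
It also fails if it takes over 72 s, if anything falls off the work surface, if the arm or the gripper's body presses on something with over 40 N, if the wrist force passes 120 N, or if a joint passes its speed limit or range.

## Robot

A 6-joint arm with a two-finger parallel gripper is mounted at the origin on the work surface. World frame = base frame: x ahead of the robot, y to its left, z up, the work surface at z = 0. Lengths are in mm, angles in degrees, forces in N, time in s.
With the tool pointing down it reaches from about 275 to 825 mm from the base axis. Payload 5.2 kg.
Tool frame: the origin (TCP) lies at the very end of the fingers, on their centre line; the grasp point (between the pads) lies 19 mm behind it; z points along the fingers, y is the line along which they close (so a half turn about z gives the same grasp; the last joint's range is limited). The gripper opens to 93 mm and grips with 3 to 60 N. Pads are 15 mm wide; open, the fingers measure 128 mm over their backs; the gripper's body (75 mm by 188 mm) begins 65 mm behind the grasp point.
Start: joints at [61.089, 14.817, 87.949, -0, 77.235, -11.62], TCP at [163.46, 525.153, 218.653] pointing down, gripper open.
Joint ranges: [-179.93, 179.93], [-52.35, 119.4], [10.71, 147.94], [-69.91, 249.91], [12.55, 155.21], [-178.61, 178.61]. Speed limits (degrees/s): [147.25, 147.25, 180, 180, 180, 180].

## Interface

Orientations are given as [roll, pitch, yaw] about the fixed x, y, z axes, in that order (R = Rz(yaw) Ry(pitch) Rx(roll)).
In Python, from station import get_obs, read_camera, camera_model, job_done gives the robot as it stands. The module is installed in compiled form; this text tells all that it offers.
- The arm moves only by the shell command python3 -m pendant 'ROWS' [OPENING] [FORCE]. ROWS is JSON, a list of rows, each a list of 2 entries, a list of its own where there are three numbers: the shift along the tool's x, y, z in units of 40 mm (1.0 is 40 mm), then the turn, a rotation vector about the tool's x, y, z in degrees. In form: [[[dx, dy, dz], [rx, ry, rz]], ...]. A call has 1 to 12 rows; each row shifts and turns the commanded pose from where the row before left it, along the tool's axes as they then stand; what a row does not reach is not made up. A row lasts 1/10 s, in which the tool goes at most 50 mm and 8.59 degrees, less where a joint would pass 70% of its speed; a pose out of reach is approached as far as the arm can. A call is refused whole if a number of a shift passes 1 or a number of a turn 8.59, either way. A call with a gripper value outside its range is refused whole. OPENING is the finger opening in mm, from 0 to 93, set as the call begins (- or left out, the last holds). The fingers move at their own pace and stop on an object; FORCE is the grip in N (left out, the last holds). Time passes only in rows, so rows that do not move let the fingers close. It gives the time, the measured TCP pose, the force, the opening and the grip force at its end, in the units of the state.
- get_obs(): the state, without advancing time (a new reading comes with each control period).
- read_camera(name): name is "scene" or "top" or "wrist"; returns the picture (400x640x3 uint8, blue, green, red); there is no depth.
- camera_model(name): a dict with "vfov" (degrees; the focal length in pixels is half the picture's height over the tangent of half this angle, whatever the lens; pixels are square), "cx", "cy" (the principal point, pixels), "R" (3x3) and "t" (3): a world point X has camera coordinates R X + t. Camera axes: x right, y down, z forward; pixel columns grow to the right and rows downward; lengths in mm; the calibration is good to about 2 mm. A picture is of the moment at which its call begins: read the wrist's pose just before it. camera_model takes no time and is no camera call; for the wrist camera it gives the pose at the moment of the call.
- job_done(): hands the job in; it is judged then, once.
The state is a dict: "t": time; "q": joint angles; "qvel": joint speeds; "joint_efforts": joint torques, N m; "tool_pos": TCP position; "tcp_rot": TCP orientation; "wrist_force": force on the tool from outside, world axes, zero at the start; "wrist_torque": the same for the moment, N m; "width": opening from 0.0 (shut) to 1.0 (fully open); "gripper_force": force on a finger pad.
Only numpy, scipy, OpenCV 4.12 (cv2) and the standard library are available. Lean on these libraries where they do the work, as an engineer would, in place of code of your own. Each camera call takes 0.05 s, during which the arm holds its last target. There are 200 camera calls.

## Working session

There is one attempt and no reset: what is moved stays moved. The work goes in short steps, Python scripts to look and compute and a shell command to move; the robot and the scene stay as the last step left them, time stands still between calls to the robot, and variables do not carry over. Pictures are saved under pics/ and viewed, at most 10 in all, crops included, and the job is handed in when it is done.

```bash
mkdir -p pics; python3 - <<'E'
from station import *
import cv2
o=get_obs();print(o)
for n in("scene","top"):
    cv2.imwrite(f"pics/{n}0.png",read_camera(n));print(n,camera_model(n))
E
```

```text
{'t': 0.0, 'q': array([ 6.10884825e+01,  1.48567039e+01,  8.80107073e+01, -6.68473996e-04,
        7.72355384e+01, -1.16207978e+01]), 'qvel': array([-0.07363868,  0.00594844, -0.03894628, -0.03538562,  0.01543104,
        0.00899652]), 'joint_efforts': array([ 3.14419294e-04, -4.37292659e+01, -2.84003574e+01,  7.18689943e-02,
        4.14387498e-02, -1.16767005e-04]), 'tool_pos': array([163.19130443, 524.65359818, 217.84432096]), 'tcp_rot': array([-1.79899029e+02, -2.00991457e-02,  1.62709411e+02]), 'wrist_force': array([-0.00376218,  0.168628  , -0.36614268]), 'wrist_torque': array([ 0.03914013, -0.015205  , -0.04733246]), 'gripper_force': 0.0, 'width': 0.9988220690340234}
scene {'vfov': 43.745243826927464, 'cx': 320.473302378865, 'cy': 196.13468774019455, 'R': array([[ 0.62196923,  0.78300566,  0.00751163],
       [ 0.4756822 , -0.37019655, -0.7979229 ],
       [-0.62199737,  0.49985664, -0.60271272]]), 't': array([-292.10786797, -233.52365348, 1798.53756196])}
top {'vfov': 52.91896634409831, 'cx': 312.6914518899766, 'cy': 199.6878702368077, 'R': array([[-5.98539184e-04, -9.99942162e-01, -1.07384174e-02],
       [-9.84133618e-01,  2.49430430e-03, -1.77411385e-01],
       [ 1.77427909e-01,  1.04618499e-02, -9.84078191e-01]]), 't': array([ -95.3589634 ,  577.19664246, 1247.65505112])}
```

View pics/scene0.png

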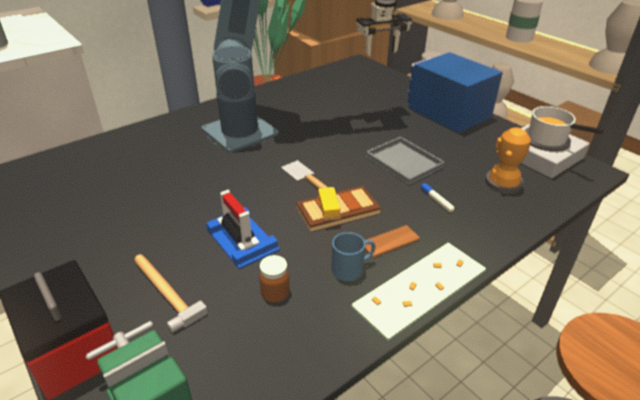

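View pics/top0.png

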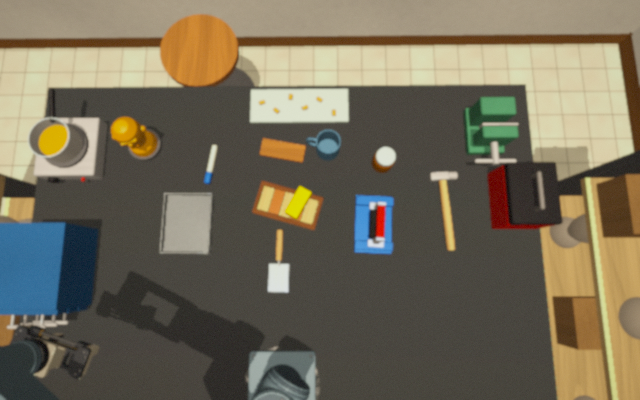

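The scene view shows the robot at the back, with the panel, block, stand and tray in front of it. In the top view the tray is near (186,223), the panel (288,205), the block (299,203), the roller (379,223), the mug (327,144), the jar (384,158) and the spatula (279,262). I'll enlarge the middle.

```bash
python3 - <<'E'
import cv2
im=cv2.imread("pics/top0.png")
cv2.imwrite("pics/c1.png",cv2.resize(im[165:265,240:405],None,fx=4.8,fy=4.8,interpolation=cv2.INTER_CUBIC))
E
```

```text
(no output)
```

View pics/c1.png

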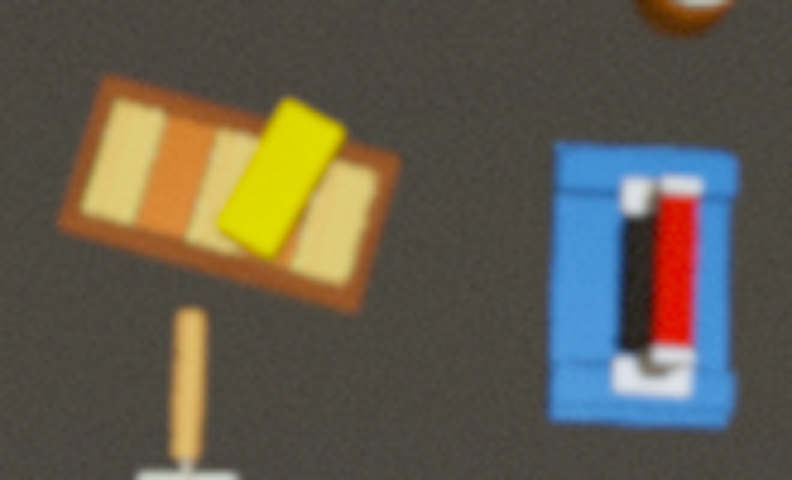

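```bash
cat > h.py <<'E'
import numpy as np
from station import *
def ray(cam,pts,z,f=None):
    m=cam if isinstance(cam,dict) else camera_model(cam)
    f=200/np.tan(np.radians(m["vfov"]/2)); R=np.array(m["R"]);t=np.array(m["t"]);c=-R.T@t
    out=[]
    for u,v in pts:
        d=R.T@np.array([(u-m["cx"])/f,(v-m["cy"])/f,1]); out.append((c+d*(z-c[2])/d[2])[:2])
    return np.array(out)
def proj(cam,X):
    m=cam if isinstance(cam,dict) else camera_model(cam)
    f=200/np.tan(np.radians(m["vfov"]/2)); p=np.array(m["R"])@np.array(X)+m["t"]
    return p[0]/p[2]*f+m["cx"],p[1]/p[2]*f+m["cy"]
E
python3 - <<'E'
from h import *
np.set_printoptions(precision=1,suppress=True)
cr=lambda L:[(240+u/4.8-.4,165+v/4.8-.4) for u,v in L]
for n,L,z in [("panel",[(103,73),(401,155),(358,313),(59,230)],21),("block",[(288,97),(346,130),(270,258),(218,225)],64),
 ("stand",[(557,142),(738,153),(731,428),(549,420)],28),("grip",[(657,197),(698,197),(692,347),(651,347)],125)]:
    p=ray("top",cr(L),z);a=(p[0]+p[1]-p[2]-p[3])/2;b=(p[1]+p[2]-p[0]-p[3])/2
    print(n,p.mean(0),np.linalg.norm(a),np.degrees(np.arctan2(a[1],a[0])),np.linalg.norm(b),np.degrees(np.arctan2(b[1],b[0])))
p=ray("top",[(163,193),(212,193),(212,254),(161,254)],25);print("tray",p,p.mean(0))
print(ray("top",[(279,232),(327,144),(384,158),(214,146),(207,181)],30))
print(camera_model("wrist"))
E
```

```text
panel [566.2 -12.6] 113.52244144365359 -14.693420791069457 214.1763523061584 -105.7263732136764
block [569.  -49.6] 98.96260087576883 -29.110559087452067 43.09054827801609 -121.34518864783038
stand [ 501.2 -294.3] 188.4201639329437 -3.1132521346397612 122.6918383750829 -93.14155102873752
grip [ 497.5 -300. ] 94.89816375170945 -4.0043508828144345 25.669934881958447 -90.11176624562626
tray [[605.6 401.2]
 [605.1 238. ]
 [404.4 229.2]
 [404.6 394.5]] [504.9 315.7]
[[ 474.7   13.2]
 [ 771.3 -144.3]
 [ 721.8 -334.4]
 [ 765.8  237. ]
 [ 644.8  255.1]]
{'vfov': 62.34870243941883, 'cx': 316.87127408921174, 'cy': 199.74906148808444, 'R': array([[ 0.3,  1. , -0. ],
       [ 0.9, -0.3,  0.3],
       [ 0.3, -0.1, -1. ]]), 't': array([-549.3,  -31.8,  390.4])}
```

```bash
cat >> h.py <<'E'
from scipy.spatial.transform import Rotation as Ro
def go(goal,yaw,start=None):
    "start=(pos,yaw) commanded; prints turn and shift (units, in frame after the turn)"
    o=get_obs(); p=o["tool_pos"];R=Ro.from_euler("xyz",o["tcp_rot"],degrees=True)
    G=Ro.from_euler("xyz",[180,0,yaw],degrees=True); d=np.array(goal)-p
    print("t",round(o["t"],2),"pos",p.round(1),o["tcp_rot"].round(2),"F",o["wrist_force"].round(1),"turn",(R.inv()*G).as_rotvec(degrees=True).round(2),"shift now",(R.inv().apply(d)/40).round(3),"after",(G.inv().apply(d)/40).round(3))
E
python3 -c "
from h import *
go([569,-50,190],150)"
```

```text
t 0.1 pos [163.2 524.7 217.9] [-1.7991e+02 -2.0000e-02  1.6271e+02] F [ 0.2 -0.3 -0.3] turn [-9.000e-02 -1.000e-02  1.271e+01] shift now [-13.956 -10.702   0.711] after [-15.969  -7.371   0.698]
```

```bash
python3 -m pendant '[[[0,0,0],[0,0,6.35]],[[0,0,0],[0,0,6.35]],[[-0.4,-0.18,0],[0,0,0]],[[-0.9,-0.41,0.04],[0,0,0]],[[-0.9,-0.41,0.04],[0,0,0]],[[-0.9,-0.41,0.04],[0,0,0]],[[-0.9,-0.41,0.04],[0,0,0]],[[-0.9,-0.41,0.04],[0,0,0]],[[-0.9,-0.41,0.04],[0,0,0]],[[-0.9,-0.41,0.04],[0,0,0]],[[-0.9,-0.41,0.04],[0,0,0]],[[-0.9,-0.41,0.04],[0,0,0]]]' 93
python3 -m pendant '[[[-0.9,-0.41,0.04],[0,0,0]],[[-0.9,-0.41,0.04],[0,0,0]],[[-0.9,-0.41,0.04],[0,0,0]],[[-0.9,-0.41,0.04],[0,0,0]],[[-0.9,-0.41,0.04],[0,0,0]],[[-0.9,-0.41,0.04],[0,0,0]],[[-0.9,-0.41,0.04],[0,0,0]],[[-0.9,-0.41,0.04],[0,0,0]],[[-0.3,-0.18,0],[0,0,0]],[[0,0,0],[0,0,0]],[[0,0,0],[0,0,0]]]'
python3 - <<'E'
from h import *
import cv2,pickle
m=camera_model("wrist"); im=read_camera("wrist"); cv2.imwrite("pics/w1.png",im); pickle.dump(m,open("w1.pkl","wb"))
go([569,-50,190],150)
print(proj(m,[569,-50,64]),proj(m,[566,-13,21]))
E
```

```text
t: 1.3
tool_pos: [380.9, 218.7, 204.1]
tcp_rot: [-180.0, 0.0, 150.2]
wrist_force: [0.5, -0.0, -0.0]
width: 0.998
gripper_force: 0.0
t: 2.4
tool_pos: [570.0, -48.3, 191.1]
tcp_rot: [-180.0, -0.1, 150.0]
wrist_force: [-0.1, 0.2, -0.0]
width: 0.999
gripper_force: 0.0
t 2.45 pos [570.  -47.7 191.3] [ 1.8000e+02 -8.0000e-02  1.5008e+02] F [-0.1 -1.  -0.3] turn [ 0.   -0.08  0.08] shift now [-0.007 -0.062  0.034] after [-0.007 -0.062  0.034]
(np.float64(314.2288359575747), np.float64(190.97328828960073)) (np.float64(344.35991141351616), np.float64(160.98275597808205))
```

View pics/w1.png

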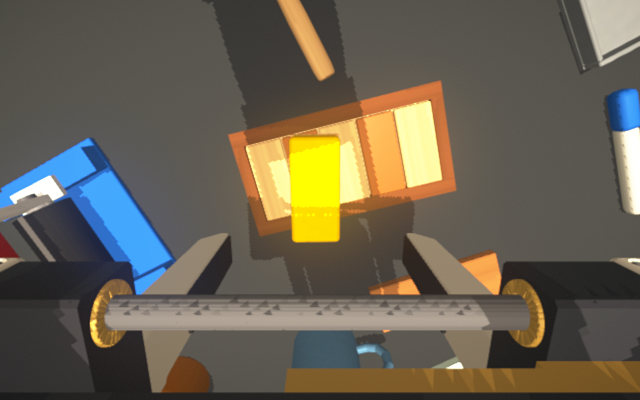

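The wrist view shows the block's top face from (290,137) to (340,242), square to the fingers and within 1 mm of the estimate. The panel corners are at (229,135), (441,82), (456,190) and (260,235).

```bash
python3 - <<'E'
from h import *
import pickle
m=pickle.load(open("w1.pkl","rb"))
p=ray(m,[(229,135),(441,82),(456,190),(260,235)],21);print(p,p.mean(0))
for a,b in((0,1),(3,2),(1,2),(0,3)): d=p[b]-p[a];print(np.linalg.norm(d),np.degrees(np.arctan2(d[1],d[0])))
print(ray(m,[(315,189.5)],64))
go([569,-50,39],150)
E
python3 -m pendant '[[[0,0.06,0.5],[0,0,0]],[[0,0,0.9],[0,0,0]],[[0,0,0.9],[0,0,0]],[[0,0,0.7],[0,0,0]],[[0,0,0.5],[0,0,0]],[[0,0,0.3],[0,0,0]],[[0,0,0],[0,0,0]],[[0,0,0],[0,0,0]]]' 93
python3 -m pendant '[[[0,0,0],[0,0,0]],[[0,0,0],[0,0,0]],[[0,0,0],[0,0,0]],[[0,0,0],[0,0,0]],[[0,0,0],[0,0,0]],[[0,0,0],[0,0,0]],[[0,0,0],[0,0,0]],[[0,0,0],[0,0,0]]]' 35 15
```

```text
[[ 485.28988724 -100.48146439]
 [ 545.59642891  104.25097553]
 [ 651.19729828   73.51776705]
 [ 590.95654432 -131.20662605]] [568.26003969 -13.47983697]
213.42973299240424 73.58699270811289
213.40343382198466 73.60332554375276
109.98215179995388 -16.226674318717027
110.04307328921045 -16.21307977747065
[[568.15589097 -48.69657952]]
t 2.45 pos [570.  -47.7 191.3] [ 1.8000e+02 -8.0000e-02  1.5008e+02] F [-0.1 -1.  -0.3] turn [ 0.   -0.08  0.08] shift now [-0.012 -0.062  3.809] after [-0.007 -0.062  3.809]
t: 3.25
tool_pos: [572.7, -46.1, 40.4]
tcp_rot: [180.0, 0.1, 150.1]
wrist_force: [0.4, -0.4, 0.2]
width: 1.003
gripper_force: 0.0
t: 4.05
tool_pos: [572.3, -47.0, 39.6]
tcp_rot: [-180.0, 0.0, 150.0]
wrist_force: [-0.9, -2.1, 0.8]
width: 0.495
gripper_force: 14.9
```

```bash
python3 -m pendant '[[[0,0,-0.3],[0,0,0]],[[0,0,-0.7],[0,0,0]],[[0,0,-0.8],[0,0,0]],[[0.2,0.24,-0.2],[0,0,0]],[[0.6,0.7,0],[0,0,0]],[[0.6,0.7,0],[0,0,0]],[[0.6,0.7,0],[0,0,0]],[[0.6,0.7,0],[0,0,0]],[[0.6,0.7,0],[0,0,0]],[[0.6,0.7,0],[0,0,0]],[[0.6,0.7,0],[0,0,0]],[[0.6,0.7,0],[0,0,0]]]'
python3 -m pendant '[[[0.6,0.7,0],[0,0,0]],[[0.4,0.5,0],[0,0,0]],[[0,0,0.5],[0,0,0]],[[0,0,0.7],[0,0,0]],[[0,0,0.7],[0,0,0]],[[0,0,0.3],[0,0,0]],[[0,0,0.1],[0,0,0]],[[0,0,0],[0,0,0]],[[0,0,0],[0,0,0]]]'
python3 -c "
from h import *
go([505,316,19],150)"
```

```text
t: 5.25
tool_pos: [514.2, 258.0, 118.6]
tcp_rot: [-180.0, -0.1, 150.0]
wrist_force: [-0.0, 0.3, -2.3]
width: 0.496
gripper_force: 14.9
t: 6.15
tool_pos: [506.2, 317.7, 28.6]
tcp_rot: [179.9, 0.1, 150.0]
wrist_force: [-0.7, 0.3, -1.2]
width: 0.492
gripper_force: 14.9
t 6.15 pos [506.2 317.7  28.6] [1.799e+02 7.000e-02 1.500e+02] F [-0.7  0.3 -1.2] turn [ 0.1   0.07 -0.  ] shift now [ 0.005 -0.052  0.241] after [ 0.005 -0.051  0.241]
```

```bash
python3 -m pendant '[[[0,0,0.12],[0,0,0]],[[0,0,0.1],[0,0,0]],[[0,0,0],[0,0,0]]]'
python3 -m pendant '[[[0,0,0],[0,0,0]],[[0,0,0],[0,0,0]],[[0,0,0],[0,0,0]],[[0,0,-0.3],[0,0,0]],[[0,0,-0.8],[0,0,0]],[[0,0,-1],[0,0,0]],[[0,0,-1],[0,0,-6.75]],[[0,0,-1],[0,0,-6.75]],[[0,0,-0.6],[0,0,-6.75]],[[0,0,0],[0,0,-6.75]],[[-0.05,-0.4,0],[0,0,0]]]' 70
python3 -m pendant '[[[-0.04,-0.96,0],[0,0,0]],[[-0.04,-0.96,0],[0,0,0]],[[-0.04,-0.96,0],[0,0,0]],[[-0.04,-0.96,0],[0,0,0]],[[-0.04,-0.96,0],[0,0,0]],[[-0.04,-0.96,0],[0,0,0]],[[-0.04,-0.96,0],[0,0,0]],[[-0.04,-0.96,0],[0,0,0]],[[-0.04,-0.96,0],[0,0,0]],[[-0.04,-0.96,0],[0,0,0]],[[-0.04,-0.96,0],[0,0,0]],[[-0.04,-0.96,0],[0,0,0]]]'
python3 -m pendant '[[[-0.04,-0.96,0],[0,0,0]],[[-0.04,-0.96,0],[0,0,0]],[[-0.04,-0.96,0],[0,0,0]],[[0,-0.5,0],[0,0,0]],[[0,0,0],[0,0,0]],[[0,0,0],[0,0,0]]]'
python3 - <<'E'
from h import *
import cv2,pickle
m=camera_model("wrist"); im=read_camera("wrist"); cv2.imwrite("pics/w2.png",im); pickle.dump(m,open("w2.pkl","wb"))
cv2.imwrite("pics/top1.png",read_camera("top"))
go([498,-299,150],177)
print(proj(m,[498,-299,125]))
E
```

```text
t: 6.45
tool_pos: [505.5, 317.2, 18.7]
tcp_rot: [180.0, 0.0, 150.0]
wrist_force: [0.1, 1.1, -1.9]
width: 0.492
gripper_force: 14.9
t: 7.55
tool_pos: [506.7, 302.2, 208.8]
tcp_rot: [179.9, 0.2, 177.2]
wrist_force: [1.0, -0.7, -0.2]
width: 0.754
gripper_force: 0.0
t: 8.75
tool_pos: [500.0, -162.0, 206.3]
tcp_rot: [180.0, -0.1, 176.8]
wrist_force: [0.8, 0.6, 0.5]
width: 0.755
gripper_force: 0.0
t: 9.35
tool_pos: [498.6, -294.6, 206.2]
tcp_rot: [179.9, -0.1, 176.9]
wrist_force: [0.1, 0.6, -0.9]
width: 0.751
gripper_force: 0.0
t 9.45 pos [ 499.1 -293.7  206.6] [ 1.7994e+02 -3.0000e-02  1.7703e+02] F [ 0.3 -0.4 -0.4] turn [ 0.06 -0.03  0.03] shift now [ 0.02  -0.134  1.415] after [ 0.021 -0.133  1.415]
(np.float64(311.4286894544265), np.float64(204.38602671017642))
```

View pics/w2.png

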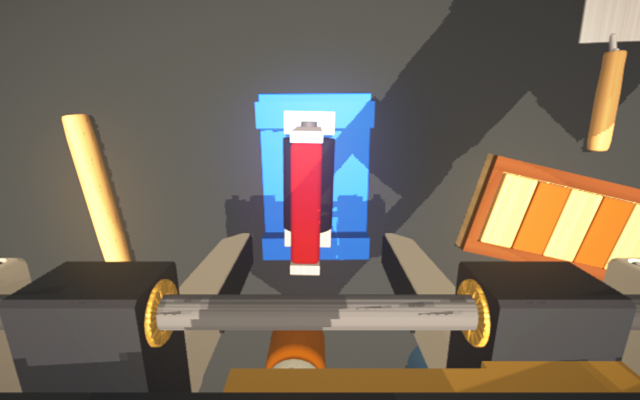

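The red bar spans (292,143)–(322,143) to (291,265)–(320,265), slightly tilted. The stand's far rail has corners near (259,94) and (374,94). The near rail ends near (263,260) and (370,260).

```bash
python3 - <<'E'
from h import *
import pickle
m=pickle.load(open("w2.pkl","rb"))
p=ray(m,[(292,143),(322,143),(320,265),(291,265)],125);print(p,p.mean(0),np.degrees(np.arctan2(*(p[0]+p[1]-p[2]-p[3])[::-1])))
p=ray(m,[(257.5,95),(374,94),(370,260),(262.5,260)],28);print(p,p.mean(0),np.degrees(np.arctan2(*(p[0]+p[1]-p[2]-p[3])[::-1])))
g=ray(m,[(306,203)],125)[0]
go([g[0],g[1],93],177)
E
```

```text
[[ 449.93528674 -310.56492011]
 [ 451.16667846 -288.35534028]
 [ 550.01467272 -295.05866909]
 [ 548.68188923 -318.80245484]] [ 499.94963179 -303.19534608] 175.67588109983652
[[ 409.78845205 -348.83078377]
 [ 415.22598406 -233.13421929]
 [ 595.07337119 -239.46031353]
 [ 588.22994946 -361.44459805]] [ 502.07943919 -295.71747866] 176.97404035307062
t 9.45 pos [ 499.1 -293.7  206.6] [ 1.7994e+02 -3.0000e-02  1.7703e+02] F [ 0.3 -0.4 -0.4] turn [ 0.06 -0.03  0.03] shift now [ 0.048 -0.241  2.839] after [ 0.049 -0.238  2.84 ]
```

```bash
python3 -m pendant '[[[0.05,-0.22,0.4],[0,0,1.2]],[[0,0,0.8],[0,0,0]],[[0,0,0.8],[0,0,0]],[[0,0,0.5],[0,0,0]],[[0,0,0.3],[0,0,0]],[[0,0,0.06],[0,0,0]],[[0,0,0],[0,0,0]],[[0,0,0],[0,0,0]]]' 70
python3 -m pendant '[[[0,0,0],[0,0,0]],[[0,0,0],[0,0,0]],[[0,0,0],[0,0,0]],[[0,0,0],[0,0,0]],[[0,0,0],[0,0,0]],[[0,0,0],[0,0,0]],[[0,0,0],[0,0,0]],[[0,0,0],[0,0,0]],[[0,0,0],[0,0,0]],[[0,0,0],[0,0,0]]]' 15 60
python3 -c "
from h import *
go([499.5,-302.5,92],175.8)"
```

```text
t: 10.25
tool_pos: [497.7, -304.3, 93.6]
tcp_rot: [-179.9, 0.1, 175.8]
wrist_force: [0.7, 0.2, 0.1]
width: 0.753
gripper_force: 0.0
t: 11.25
tool_pos: [496.8, -303.9, 92.2]
tcp_rot: [180.0, -0.0, 175.8]
wrist_force: [-0.6, 0.9, 0.1]
width: 0.255
gripper_force: 60.0
t 11.25 pos [ 496.8 -303.9   92.2] [ 1.7999e+02 -1.0000e-02  1.7581e+02] F [-0.6  0.9  0.1] turn [ 0.01 -0.01  0.01] shift now [-0.065  0.04   0.005] after [-0.065  0.04   0.005]
```

```bash
python3 -m pendant '[[[0,0,-0.1],[0,0,0]],[[0,0,-0.4],[0,0,0]],[[0,0,-0.8],[0,0,0]],[[0,0,-0.9],[0,0,6.05]],[[0,0,0],[0,0,6.05]],[[0.03,0.4,0],[0,0,0]],[[0.05,0.8,0],[0,0,0]],[[0.05,0.8,0],[0,0,0]],[[0.05,0.8,0],[0,0,0]],[[0.05,0.8,0],[0,0,0]],[[0.05,0.8,0],[0,0,0]],[[0.05,0.8,0],[0,0,0]]]'
python3 -m pendant '[[[0.03,0.4,0],[0,0,0]],[[0,0,0.3],[0,0,0]],[[0,0,0.5],[0,0,0]],[[0,0,0.4],[0,0,0]],[[0,0,0],[0,0,0]],[[0,0,0],[0,0,0]]]'
python3 - <<'E'
from h import *
import cv2
cv2.imwrite("pics/s1.png",np.vstack([cv2.resize(read_camera("scene")[130:270,180:440],(780,420),interpolation=2)]))
go([546,-85,112],163.7)
E
```

```text
t: 12.45
tool_pos: [541.4, -98.0, 178.9]
tcp_rot: [180.0, -0.2, 163.8]
wrist_force: [-0.7, -1.1, -4.2]
width: 0.253
gripper_force: 60.0
t: 13.05
tool_pos: [545.2, -85.5, 131.5]
tcp_rot: [-180.0, -0.1, 163.7]
wrist_force: [0.4, 0.7, -5.0]
width: 0.253
gripper_force: 60.0
t 13.1 pos [545.9 -85.6 132.4] [-179.98   -0.    163.69] F [ 0.4 -0.1 -4.6] turn [-0.02 -0.   -0.01] shift now [0.003 0.016 0.509] after [0.003 0.016 0.509]
```

View pics/s1.png

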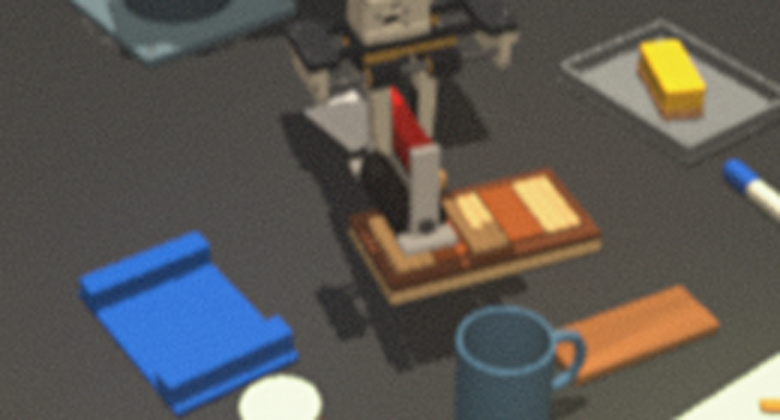

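The block lies in the tray, and the roller is held level over the panel's -y end. Next I descend in small steps.

```bash
python3 -m pendant '[[[0,0,0.3],[0,0,0]],[[0,0,0.3],[0,0,0]],[[0,0,0],[0,0,0]],[[0,0,0],[0,0,0]]]'
python3 -m pendant '[[[0,0,0.05],[0,0,0]],[[0,0,0],[0,0,0]]]'
python3 -m pendant '[[[0,0,0.05],[0,0,0]],[[0,0,0],[0,0,0]]]'
python3 -m pendant '[[[0,0,0.05],[0,0,0]],[[0,0,0],[0,0,0]]]'
```

```text
t: 13.5
tool_pos: [545.4, -84.8, 107.6]
tcp_rot: [180.0, -0.1, 163.7]
wrist_force: [-0.4, 0.1, -4.7]
width: 0.257
gripper_force: 60.0
t: 13.7
tool_pos: [546.0, -84.9, 106.4]
tcp_rot: [-180.0, 0.0, 163.7]
wrist_force: [0.3, -0.2, -4.1]
width: 0.254
gripper_force: 60.0
t: 13.9
tool_pos: [546.3, -85.1, 104.7]
tcp_rot: [-180.0, 0.1, 163.7]
wrist_force: [-0.1, 0.3, -1.6]
width: 0.255
gripper_force: 60.0
t: 14.1
tool_pos: [546.3, -85.1, 102.8]
tcp_rot: [-180.0, 0.1, 163.7]
wrist_force: [-0.4, -0.2, 0.7]
width: 0.255
gripper_force: 60.0
```

```bash
for i in 1 2 3; do python3 -m pendant '[[[0,0,0.025],[0,0,0]],[[0,0,0],[0,0,0]]]' | sed -n 2,4p; done
```

```text
tool_pos: [546.4, -85.1, 102.0]
tcp_rot: [-180.0, 0.1, 163.7]
wrist_force: [-1.8, 0.5, 4.6]
tool_pos: [546.6, -85.2, 102.0]
tcp_rot: [-180.0, 0.1, 163.7]
wrist_force: [-2.5, 1.3, 11.0]
tool_pos: [546.8, -85.2, 101.9]
tcp_rot: [-180.0, 0.2, 163.7]
wrist_force: [-4.2, 1.2, 18.3]
```

```bash
python3 -m pendant '[[[0,0,-0.02],[0,0,0]],[[0,0.08,0],[0,0,0]],[[0,0.12,0],[0,0,0]],[[0,0.12,0],[0,0,0]],[[0,0.12,0],[0,0,0]],[[0,0.12,0],[0,0,0]]]'
python3 -m pendant '[[[0,0.12,0],[0,0,0]],[[0,0.12,0],[0,0,0]],[[0,0.12,0],[0,0,0]]]'
```

```text
t: 15.3
tool_pos: [553.0, -63.8, 102.0]
tcp_rot: [-180.0, 0.2, 163.7]
wrist_force: [-3.3, -0.2, 11.2]
width: 0.254
gripper_force: 60.0
t: 15.6
tool_pos: [557.1, -49.8, 102.0]
tcp_rot: [-180.0, 0.2, 163.7]
wrist_force: [-2.7, 1.4, 11.4]
width: 0.256
gripper_force: 60.0
```

```bash
python3 -m pendant '[[[0,0.14,0],[0,0,0]],[[0,0.14,0],[0,0,0]],[[0,0.14,0],[0,0,0]],[[0,0.14,0],[0,0,0]],[[0,0.14,0],[0,0,0]],[[0,0.14,0],[0,0,0]],[[0,0.14,0],[0,0,0]]]'
python3 -m pendant '[[[0,0.14,0],[0,0,0]],[[0,0.14,0],[0,0,0]],[[0,0.14,0],[0,0,0]],[[0,0.14,0],[0,0,0]],[[0,0.14,0],[0,0,0]],[[0,0.14,0],[0,0,0]],[[0,0.14,0],[0,0,0]]]'
python3 -m pendant '[[[0,0.14,0],[0,0,0]],[[0,0.14,0],[0,0,0]],[[0,0.14,0],[0,0,0]],[[0,0.14,0],[0,0,0]],[[0,0.14,0],[0,0,0]],[[0,0.1,0],[0,0,0]],[[0,0,0],[0,0,0]]]'
```

```text
t: 16.3
tool_pos: [568.2, -12.0, 102.0]
tcp_rot: [180.0, 0.2, 163.7]
wrist_force: [-2.6, -0.5, 11.2]
width: 0.256
gripper_force: 60.0
t: 17.0
tool_pos: [579.3, 25.7, 102.0]
tcp_rot: [180.0, 0.2, 163.7]
wrist_force: [-1.7, 0.7, 10.8]
width: 0.254
gripper_force: 60.0
t: 17.7
tool_pos: [588.5, 56.9, 102.1]
tcp_rot: [179.9, 0.2, 163.7]
wrist_force: [-1.2, -0.2, 9.9]
width: 0.25
gripper_force: 60.0
```

```bash
python3 -m pendant '[[[0,0.1,0.015],[0,0,0]],[[0,0.1,0],[0,0,0]],[[0,0,0],[0,0,0]],[[0,-0.1,0],[0,0,0]],[[0,-0.2,0],[0,0,0]],[[0,-0.25,0],[0,0,0]],[[0,-0.25,0],[0,0,0]],[[0,-0.25,0],[0,0,0]],[[0,-0.25,0],[0,0,0]],[[0,-0.25,0],[0,0,0]]]'
python3 -m pendant '[[[0,-0.25,0],[0,0,0]],[[0,-0.25,0],[0,0,0]],[[0,-0.25,0],[0,0,0]],[[0,-0.25,0],[0,0,0]],[[0,-0.25,0],[0,0,0]],[[0,-0.25,0],[0,0,0]],[[0,-0.25,0],[0,0,0]],[[0,-0.25,0],[0,0,0]],[[0,-0.25,0],[0,0,0]],[[0,-0.15,0],[0,0,0]],[[0,0,0],[0,0,0]]]'
```

```text
t: 18.7
tool_pos: [573.2, 4.3, 101.9]
tcp_rot: [180.0, 0.2, 163.7]
wrist_force: [-3.3, 1.7, 15.0]
width: 0.25
gripper_force: 60.0
t: 19.8
tool_pos: [546.0, -89.0, 102.0]
tcp_rot: [-179.9, 0.2, 163.7]
wrist_force: [-2.6, 0.6, 14.8]
width: 0.255
gripper_force: 60.0
```

```bash
python3 -m pendant '[[[0,0,-0.1],[0,0,0]],[[0,0,-0.4],[0,0,0]],[[0,0,-0.8],[0,0,0]],[[0,0,-0.7],[0,0,-6.6]],[[0,0,0],[0,0,-6.6]],[[0.09,-0.4,0],[0,0,0]],[[0.14,-0.8,0],[0,0,0]],[[0.14,-0.8,0],[0,0,0]],[[0.14,-0.8,0],[0,0,0]],[[0.14,-0.8,0],[0,0,0]],[[0.14,-0.8,0],[0,0,0]],[[0.09,-0.7,0],[0,0,0]]]'
python3 -m pendant '[[[0,-0.17,0],[0,0,0]],[[0,0,0],[0,0,0]],[[0,0,0],[0,0,0]]]'
python3 - <<'E'
from h import *
import cv2
a=cv2.resize(read_camera("top")[160:270,235:420],(740,440),interpolation=2)
cv2.imwrite("pics/t2.png",a)
cv2.imwrite("pics/w3.png",read_camera("wrist"))
go([499.2,-297.5,96],176.9)
E
```

```text
t: 21.0
tool_pos: [497.9, -290.5, 178.2]
tcp_rot: [179.9, -0.1, 176.9]
wrist_force: [0.9, 0.2, -4.4]
width: 0.253
gripper_force: 60.0
t: 21.3
tool_pos: [498.4, -295.0, 178.6]
tcp_rot: [179.9, -0.1, 176.9]
wrist_force: [0.4, 0.7, -4.7]
width: 0.254
gripper_force: 60.0
t 21.4 pos [ 498.7 -294.7  179.1] [ 1.7994e+02 -4.0000e-02  1.7698e+02] F [ 0.2 -0.3 -4.8] turn [ 0.06 -0.04  0.08] shift now [-0.018 -0.07   2.078] after [-0.016 -0.068  2.078]
```

View pics/w3.png

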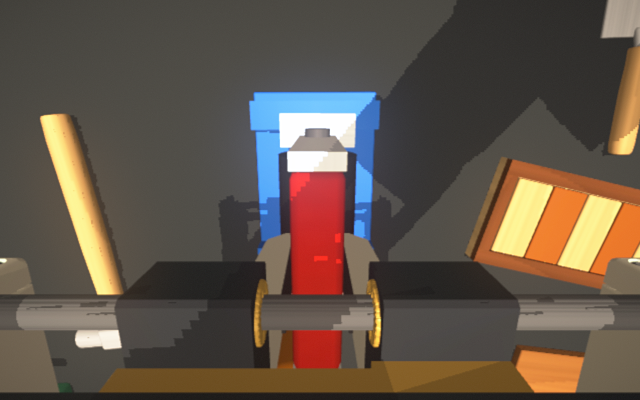

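The roller is square above the stand: the stand's far rail runs (251,93) to (379,94), and the roller bar is centred on column 317. Lowering it.

```bash
python3 -m pendant '[[[0,-0.05,0.4],[0,0,0]],[[0,0,0.6],[0,0,0]],[[0,0,0.5],[0,0,0]],[[0,0,0.3],[0,0,0]],[[0,0,0.15],[0,0,0]],[[0,0,0.07],[0,0,0]],[[0,0,0],[0,0,0]],[[0,0,0],[0,0,0]]]'
for i in 1 2 3; do python3 -m pendant '[[[0,0,0.03],[0,0,0]],[[0,0,0],[0,0,0]]]' | sed -n 2,4p; done
```

```text
t: 22.2
tool_pos: [499.0, -298.6, 99.6]
tcp_rot: [-179.9, 0.1, 176.9]
wrist_force: [0.0, -0.2, -5.8]
width: 0.256
gripper_force: 60.0
tool_pos: [498.6, -298.4, 97.9]
tcp_rot: [-180.0, 0.0, 176.9]
wrist_force: [0.1, -0.6, -5.0]
tool_pos: [498.4, -298.2, 96.2]
tcp_rot: [180.0, -0.0, 176.9]
wrist_force: [0.2, 0.0, -5.4]
tool_pos: [498.4, -298.2, 94.9]
tcp_rot: [180.0, -0.0, 176.9]
wrist_force: [0.2, 0.2, -3.6]
```

```bash
for i in 1 2 3; do python3 -m pendant '[[[0,0,0.02],[0,0,0]],[[0,0,0],[0,0,0]]]' | sed -n 2,4p; done
```

```text
tool_pos: [498.4, -298.2, 94.1]
tcp_rot: [180.0, -0.0, 176.9]
wrist_force: [-0.4, 0.3, -4.9]
tool_pos: [498.4, -298.2, 93.3]
tcp_rot: [180.0, -0.0, 176.9]
wrist_force: [0.5, -0.3, -4.5]
tool_pos: [498.4, -298.1, 92.5]
tcp_rot: [180.0, -0.0, 176.9]
wrist_force: [-0.5, 0.3, -4.0]
```

```bash
for i in 1 2; do python3 -m pendant '[[[0,0,0.013],[0,0,0]],[[0,0,0],[0,0,0]]]' | sed -n 2,4p; done
```

```text
tool_pos: [498.5, -298.3, 92.2]
tcp_rot: [-180.0, 0.0, 176.9]
wrist_force: [-0.6, 0.3, -3.7]
tool_pos: [498.5, -298.3, 92.2]
tcp_rot: [-180.0, 0.0, 176.9]
wrist_force: [-2.3, 1.3, 1.9]
```

Both feet are on the rails. I'll release and back away.

```bash
python3 -m pendant '[[[0,0,-0.015],[0,0,0]],[[0,0,0],[0,0,0]]]' | sed -n 4p; python3 -m pendant '[[[0,0,0],[0,0,0]],[[0,0,0],[0,0,0]],[[0,0,0],[0,0,0]],[[0,0,0],[0,0,0]],[[0,0,-0.2],[0,0,0]],[[0,0,-0.6],[0,0,0]],[[0,0,-0.9],[0,0,0]],[[0,0,-0.9],[0,0,0]],[[0,0,-0.9],[0,0,0]],[[0,0,-0.3],[0,0,0]],[[0,0,0],[0,0,0]],[[0,0,0],[0,0,0]]]' 70
python3 - <<'E'
from h import *
import cv2
a=cv2.resize(read_camera("scene")[130:270,190:450],(780,420),interpolation=2)
cv2.imwrite("pics/s2.png",a)
cv2.imwrite("pics/w4.png",read_camera("wrist"))
E
```

```text
wrist_force: [-0.6, 0.1, -2.2]
t: 25.2
tool_pos: [498.0, -297.7, 243.0]
tcp_rot: [179.9, -0.1, 176.9]
wrist_force: [-0.8, -0.1, -0.9]
width: 0.748
gripper_force: 0.0
```

View pics/w4.png

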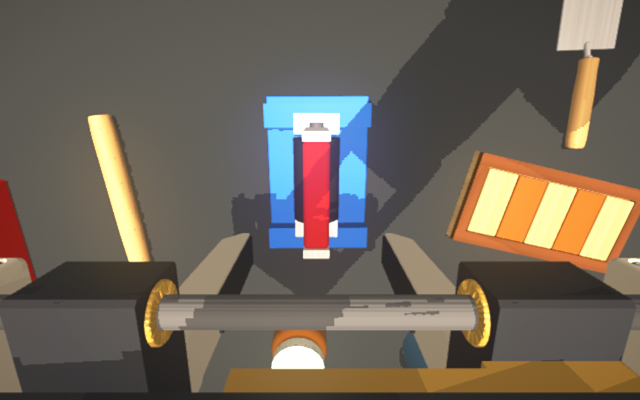

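View pics/s2.png

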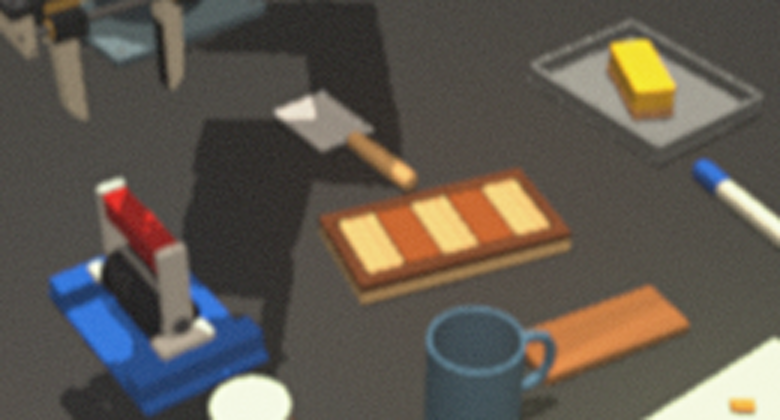

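The roller stands upright and square on the stand: its bar is on column 316 and the stand is centred on 317. All five strips are flush, the block is in the tray and the bystanders have not moved.

```bash
python3 -c "
from station import *
print(job_done())"
```

```text
the job is handed in; nothing more can be done
None
```

The job is handed in at about 25 s: the block is in the tray, the camera shows all five strips flush after two passes at about 15–23 N, the roller is upright and square on its stand, and nothing else was moved.

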